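Shake thermal beads evenly into the dry bath

ROBOT

A 6-joint arm with a two-finger parallel gripper is mounted at the origin on the work surface. World frame = base frame: x ahead of the robot, y to its left, z up, the work surface at z = 0. Lengths are in m, angles in rad, forces in N, time in s.
With the tool pointing down it reaches from about 0.35 to 0.725 m from the base axis. Payload 6 kg.
Tool frame: the origin (TCP) lies on the centre line of the jaws, within the pads' length; the fingertips stand 22 mm ahead of it and the grasp point (between the pads) lies 3 mm ahead of it (ctrl.finger_overhang is the distance from the TCP to the fingertips, in m); z points along the fingers, y is the line along which they close (so a half turn about z gives the same grasp; the last joint's range is limited). The gripper opens to 85 mm and grips with 20 to 120 N. Pads are 22 mm wide; open, the fingers measure 114 mm over their backs; the gripper's body (76 mm by 85 mm) begins 54 mm behind the grasp point. The pads swing forward as they close: fully open they stand 13 mm farther back than shut.
Start: joints at [-0.916, 0.04, 0.085, 0, -1.615, -0.334], TCP at [0.189, -0.569, 0.224] pointing down, gripper open.
Joint ranges: [-2.56, 2.56], [-1.29, 2.01], [-1.08, 1.49], [-3.29, 1.98], [-2.81, -0.18], [-2.99, 2.99]. Speed limits (rad/s): [2.57, 2.57, 3.01, 3.14, 3.14, 3.14].

INTERFACE

Orientations are given as [roll, pitch, yaw] about the fixed x, y, z axes, in that order (R = Rz(yaw) Ry(pitch) Rx(roll)).
In Python, from workcell import ctrl gives the robot as it stands.
- The arm moves only by the shell command python3 -m inch 'ROWS' [OPENING]. ROWS is JSON, a list of rows, each a list of 6 numbers: the shift along the tool's x, y, z normalised to -1 to 1, where 1 is 0.3 m, then the turn, a rotation vector about the tool's x, y, z normalised to -1 to 1, where 1 is 90 degrees. A call has 1 to 12 rows; each row is the pose to reach, as a shift and turn from the pose commanded when the call began, along the tool's axes at that moment; what a row does not reach only later rows make up. A row lasts 1/12 s, in which the tool goes at most 41.7 mm and 7.16 degrees, less where a joint would pass 70% of its speed; a pose out of reach is approached as far as the arm can. A call with a number of a shift or a turn outside -1 to 1 is refused whole. A call with a gripper value outside its range is refused whole. OPENING is the closure, from 0 (fully open) to 1 (shut), set as the call begins (- or left out, the last holds). The fingers move at their own pace and stop on an object; the grip force is fixed at half the most. Time passes only in rows, so rows that repeat a pose let the fingers close. It gives the time, the measured TCP pose, the force, the opening and the grip force at its end, in the units of the state.
- ctrl.state(): the state, without advancing time (a new reading comes with each control period).
- ctrl.capture(name): name is "side" or "top"; returns the picture (384x512x3 uint8, red, green, blue); there is no depth.
- ctrl.get_calibration(name): a dict with "vertical_fov" (degrees; the focal length in pixels is half the picture's height over the tangent of half this angle, whatever the lens; pixels are square), "cx", "cy" (the principal point, pixels), "k1" (the pictures are not rectified: a ray, as slopes to the right and down, at radius r is drawn at 1 + k1 r^2 times it, then the intrinsics apply), "origin" and "rotation" of the camera in the world. Camera axes: x right, y up, looking along -z (the intrinsics and any distortion apply to the point x, -y, -z); pixel columns grow to the right and rows downward; lengths in m; the calibration is good to about 2 mm. A picture is of the moment at which its call begins. get_calibration takes no time and is no camera call.
- ctrl.job_done(): hands the job in; it is judged then, once.
The state is a dict: "time": time; "q": joint angles; "dq": joint speeds; "joint_efforts": joint torques, N m; "ee_pos": TCP position; "tcp_rot": TCP orientation; "ft_force": force on the tool from outside, world axes, zero at the start; "wrist_torque": the same for the moment, N m; "gripper_width": finger opening in m; "gripper_force": force on a finger pad.
Only numpy, scipy, OpenCV 4.12 (cv2) and the standard library are available. Lean on these libraries where they do the work, as an engineer would, in place of code of your own. Each camera call takes 0.05 s, during which the arm holds its last target. There are 200 camera calls.

TASK

Pick up the bead shaker by its rib and shake its six steel beads evenly over the square dry bath, so that each of its four pockets gets one or two, at most three, and no bead is left in the shaker or spilled. Then set the empty shaker back down flat in the middle of its round rubber pad. Only shake the beads, never touch them with the gripper, and leave the other things on the bench alone.

Things in the scene. Friction and masses are not known exactly. Their poses are not given: they have to be found in the camera images.
- shaker: The bead shaker: a low white box 118 (x) x 49 (y, from -26 to +23) x 28 (z) mm, walls 3 mm, clear lid, with a rib on the lid to hold it by and a spout 22 mm long in front of its -x end. Origin on the underside, midway along, under the rib, z up. About 0.2 kg, balanced near the origin. Floor 3 mm thick; the beads lie in one layer.
- spout (a point): Middle of the spout's open underside, 19 (x) x 22 (y) mm, 68.5 mm along -x and 12 mm along -y from the shaker's origin, 3 mm above its underside: beads drop straight down from it.
- works (a point): Middle of the inside (11 mm above the underside). Two lanes run along x: the beads start in the +y lane, closed at -x; the -y lane leads to the spout over a 2 mm sill. The lanes join at the +x end. Tipped spout-up by over 20 degrees, the beads roll back and one moves across; then tipped spout-down by over 20 degrees for 0.4 s, that one rolls out, rarely two. So each rock up and down gives about one bead.
- rib (a point): Middle of the rib, 48 mm above the shaker's underside, over its origin. The rib is an upright white plate 70 mm long (shaker's x), 14 mm thick (y), from 28 to 66 mm above the underside.
- pad: Round black rubber pad, 160 mm across, 4 mm thick, fixed to the bench, on which the shaker stands. Origin at the centre of its underside.
- bath: The dry bath, fixed: a square aluminium tray 170 x 170 mm, outer walls 5 mm thick and 45 mm high. A cross of two 4 mm walls along its x and y axes, tops 40 mm above the bench, makes four pockets 78 x 78 mm, floors 20 mm above the bench. Origin at the centre of its underside. A white control box 40 mm wide and high, with a 10 mm high dial on top, runs along its +x side.
- pocket0 (a point): Centre of the floor of the bath's (-x, +y) pocket, 20 mm above the bench.
- pocket1 (a point): Centre of the floor of the bath's (-x, -y) pocket, 20 mm above the bench.
- pocket2 (a point): Centre of the floor of the bath's (+x, +y) pocket, 20 mm above the bench.
- pocket3 (a point): Centre of the floor of the bath's (+x, -y) pocket, 20 mm above the bench.
- bead0: One of six alike steel beads, balls 15 mm across, 14 g, at first inside the shaker. Origin at its centre.
- bead1: One of six alike steel beads, balls 15 mm across, 14 g, at first inside the shaker. Origin at its centre.
- bead2: One of six alike steel beads, balls 15 mm across, 14 g, at first inside the shaker. Origin at its centre.
- bead3: One of six alike steel beads, balls 15 mm across, 14 g, at first inside the shaker. Origin at its centre.
- bead4: One of six alike steel beads, balls 15 mm across, 14 g, at first inside the shaker. Origin at its centre.
- bead5: One of six alike steel beads, balls 15 mm across, 14 g, at first inside the shaker. Origin at its centre.
- reagent: Bystander: white bottle, 48 mm across, 90 mm high, origin at the underside.
- sample_cup: Bystander: small white cup, 44 mm across, 45 mm high, origin at the underside.
- driver: Bystander: screwdriver lying flat.
- wash_jar: Bystander: grey jar, 60 mm across, 70 mm high, origin at the underside.
- probe_cap: Bystander: white stepped cap, 32 mm across, 24 mm high, origin at the underside.
There are look-alikes about, which are no part of the job. What is shaped like the shaker but red or turquoise is not meant.

How it is judged:
On the way, in this order (a step that is already met when the one before it is completed fails the run):
1. the shaker is held up over the bath with all its beads still in it (height (world z) of shaker above 0.05 m and horizontal distance between shaker and bath below 0.22 m and contact force between the fingers and shaker above 1 N and z of each of bead0, bead1, bead2, bead3, bead4, bead5 in the frame of bath above 0.05 m), for 0.1 s.
2. all six beads lie in the bath, at least one in each pocket, while the shaker is still held (z of bead0 in the frame of bath between 0.022 and 0.035 m and z of bead1 in the frame of bath between 0.022 and 0.035 m and z of bead2 in the frame of bath between 0.022 and 0.035 m and z of bead3 in the frame of bath between 0.022 and 0.035 m and z of bead4 in the frame of bath between 0.022 and 0.035 m and z of bead5 in the frame of bath between 0.022 and 0.035 m and horizontal distance between each of bead0, bead1, bead2, bead3, bead4, bead5 and bath below 0.105 m and horizontal distance between any of bead0, bead1, bead2, bead3, bead4, bead5 and pocket0 below 0.046 m and horizontal distance between any of bead0, bead1, bead2, bead3, bead4, bead5 and pocket1 below 0.046 m and horizontal distance between any of bead0, bead1, bead2, bead3, bead4, bead5 and pocket2 below 0.046 m and horizontal distance between any of bead0, bead1, bead2, bead3, bead4, bead5 and pocket3 below 0.046 m and height (world z) of shaker above 0.05 m and contact force between the fingers and shaker above 1 N), for 0.2 s.
At the end, for the whole second after the job is handed in: All six beads lie at rest on the floors of the bath's pockets, with at least one in each of the four pockets, and the shaker stands flat (within 0.1 rad) and at rest on the round pad, its centre within 30 mm of the pad's (z of bead0 in the frame of bath between 0.022 and 0.035 m and z of bead1 in the frame of bath between 0.022 and 0.035 m and z of bead2 in the frame of bath between 0.022 and 0.035 m and z of bead3 in the frame of bath between 0.022 and 0.035 m and z of bead4 in the frame of bath between 0.022 and 0.035 m and z of bead5 in the frame of bath between 0.022 and 0.035 m and horizontal distance between each of bead0, bead1, bead2, bead3, bead4, bead5 and bath below 0.105 m and horizontal distance between any of bead0, bead1, bead2, bead3, bead4, bead5 and pocket0 below 0.046 m and horizontal distance between any of bead0, bead1, bead2, bead3, bead4, bead5 and pocket1 below 0.046 m and horizontal distance between any of bead0, bead1, bead2, bead3, bead4, bead5 and pocket2 below 0.046 m and horizontal distance between any of bead0, bead1, bead2, bead3, bead4, bead5 and pocket3 below 0.046 m and linear speed of each of bead0, bead1, bead2, bead3, bead4, bead5 below 0.03 m/s and horizontal distance between shaker and pad below 0.03 m and z of shaker in the frame of pad below 0.009 m and angle between shaker's own z axis and vertical below 0.1 rad and linear speed of shaker below 0.02 m/s); the robot touches nothing.
It fails at once if the gripper touched a bead (contact force between the fingers and bead0 above 0.2 N or contact force between the fingers and bead1 above 0.2 N or contact force between the fingers and bead2 above 0.2 N or contact force between the fingers and bead3 above 0.2 N or contact force between the fingers and bead4 above 0.2 N or contact force between the fingers and bead5 above 0.2 N).
It fails at once if a bystander was moved more than 30 mm (distance of any of reagent, sample_cup, driver, wash_jar, probe_cap from where it was at the start of the episode above 0.03 m).
It also fails if it takes over 72 s, if anything falls off the work surface, if the arm or the gripper's body presses on something with over 40 N, if the wrist force passes 120 N, or if a joint passes its speed limit or range.

## Working session

There is one attempt and no reset: what is moved stays moved. The work goes in short steps, Python scripts to look and compute and a shell command to move; the robot and the scene stay as the last step left them, time stands still between calls to the robot, and variables do not carry over. Pictures are saved under pics/ and viewed, at most 10 in all, crops included, and the job is handed in when it is done.

```bash
ls; mkdir -p pics; python3 - <<'E'
from workcell import ctrl
import cv2
for n in("top","side"):
    cv2.imwrite(f"pics/{n}0.png",cv2.cvtColor(ctrl.capture(n),cv2.COLOR_RGB2BGR)); print(ctrl.get_calibration(n))
print(ctrl.state(),ctrl.finger_overhang)
E
```

```text
pics
{'vertical_fov': 49.68790464971681, 'cx': 256.35659112855757, 'cy': 192.27751273630437, 'k1': 0.003088220749237208, 'origin': array([ 0.17635152, -0.06598319,  1.45315292]), 'rotation': array([ 2.34389982e-01,  1.28464186e-04, -1.58874529e+00])}
{'vertical_fov': 42.17069392154237, 'cx': 249.5910330766891, 'cy': 190.30672599651894, 'k1': -0.043802021101842406, 'origin': array([0.39780729, 1.09940747, 1.12785839]), 'rotation': array([ 0.81726886, -0.00486226, -3.05246227])}
{'time': 0.1, 'q': array([-9.16297906e-01,  4.07571316e-02,  8.38741100e-02, -3.86862161e-04,
       -1.61550457e+00, -3.33686742e-01]), 'dq': array([ 0.00016069, -0.0023197 ,  0.00286891,  0.00061629,  0.00188084,
        0.00142871]), 'joint_efforts': array([-3.94627074e-03, -3.69349301e+01,  3.48283517e+01,  6.95159152e+00,
       -4.51827451e-03,  3.54661972e-05]), 'ee_pos': array([ 0.18915194, -0.56906931,  0.22295976]), 'tcp_rot': array([ 3.13996258e+00, -1.55998650e-04, -2.82076386e+00]), 'ft_force': array([-0.10793319, -0.85066508,  0.06060526]), 'wrist_torque': array([-0.01463997,  0.0259488 ,  0.01864076]), 'gripper_force': 0.0, 'gripper_width': 0.0858493094925722} 0.022
```

View pics/top0.png

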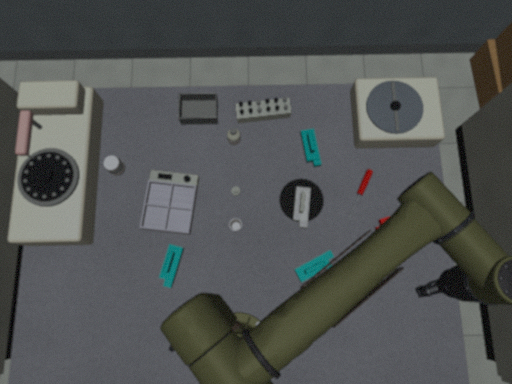

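View pics/side0.png

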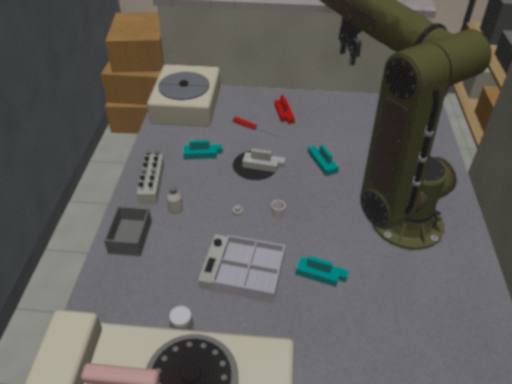

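The top view shows the white shaker on its black pad at about (302,203), spout toward the bottom of the image, and the bath at (169,202). In the side view the shaker is at (262,161) and the bath at (243,266). Next I'll enlarge both.

```bash
cat > h.py <<'E'
import numpy as np, cv2
from workcell import ctrl
from scipy.spatial.transform import Rotation as Rn
def cam(n):
    c=ctrl.get_calibration(n); r=c["rotation"]
    R=np.array(r) if np.shape(r)==(3,3) else Rn.from_euler("xyz",r).as_matrix()
    return c,R,192/np.tan(np.radians(c["vertical_fov"]/2))
def proj(n,P):
    c,R,f=cam(n); p=(np.atleast_2d(P)-c["origin"])@R
    s=np.c_[p[:,0]/-p[:,2],-p[:,1]/-p[:,2]]; s=s*(1+c["k1"]*(s**2).sum(1,keepdims=True))
    return s*f+[c["cx"],c["cy"]]
def unproj(n,uv,z):
    c,R,f=cam(n); d=(np.atleast_2d(uv)-[c["cx"],c["cy"]])/f; s=d.copy()
    for _ in range(9): s=d/(1+c["k1"]*(s**2).sum(1,keepdims=True))
    v=np.c_[s[:,0],-s[:,1],-np.ones(len(s))]@R.T
    o=c["origin"]; return o+v*((np.atleast_1d(z)[:,None]-o[2])/v[:,2:])
def Tw(x,y,yaw,P): 
    c,s=np.cos(yaw),np.sin(yaw); P=np.atleast_2d(np.array(P,float)); return P@np.array([[c,s,0],[-s,c,0],[0,0,1]])+[x,y,0]
def crop(img,u,v,w,h,k): return cv2.resize(img[v:v+h,u:u+w],None,fx=k,fy=k,interpolation=cv2.INTER_CUBIC)
def shot(n): return cv2.cvtColor(ctrl.capture(n),cv2.COLOR_RGB2BGR)
E
python3 - <<'E'
from h import *
t=cv2.imread("pics/top0.png");s=cv2.imread("pics/side0.png")
print(proj("top",[[0,0,0],[.189,-.569,.2]]),proj("side",[0,0,0]))
a=np.hstack([crop(t,270,165,65,75,6),crop(t,135,165,65,75,6)])
cv2.imwrite("pics/c1.png",np.vstack([a[:,:780]]))
b=np.hstack([crop(s,225,140,70,50,5),crop(s,195,225,100,50,4)[:,:400].repeat(1,0) if 0 else crop(s,195,228,95,75,4)[:250]])
print(unproj("top",[[302,201],[169,202]],[.06,.04]))
cv2.imwrite("pics/c2.png",b)
E
```

```text
[[237.42388473 346.51586388]
 [426.86270379 283.80755867]] [[406.23921172 222.126591  ]]
[[ 0.47532397 -0.22805     0.06      ]
 [ 0.48438644  0.23303701  0.04      ]]
```

View pics/c1.png

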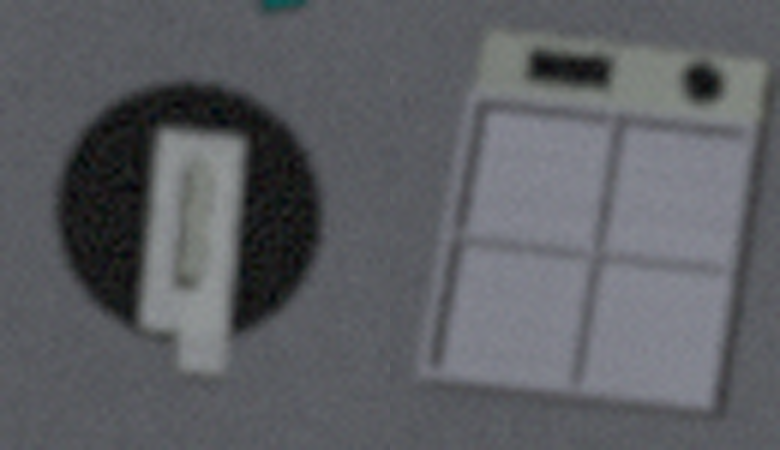

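```bash
python3 - <<'E'
from h import *
from scipy.optimize import least_squares
f=lambda L,u0:np.array([[u0+(a+.5)/6-.5,165+(b+.5)/6-.5] for a,b in L])
sh=f([(155,126),(248,134),(138,330)],270); S=np.array([[59,23,32],[59,-26,32],[-59,23,32]])/1e3
ba=f([(598,253),(622,118),(577,385),(458,240),(722,270)],135-65); B=np.array([[0,0,40],[80,0,40],[-80,0,40],[0,80,40],[0,-80,40]])/1e3
for nm,p,M in(("sh",sh,S),("bath",ba,B)):
    r=least_squares(lambda q:(proj("top",Tw(*q,M))-p).ravel(),[.48,0,0]); print(nm,r.x,np.round(r.fun,2))
    np.save(nm,r.x)
th=np.linspace(0,6.28,90)
t=cv2.imread("pics/top0.png");s=cv2.imread("pics/side0.png")
pc=f([(190,207)],270); pad=unproj("top",pc,.004)[0]; print("pad",pad); np.save("pad",pad[:2])
sx=np.load("sh.npy");bx=np.load("bath.npy")
SB=[[59,23,32],[59,-26,32],[-59,-26,32],[-59,23,32],[59,23,32]];RB=[[35,7,70],[35,-7,70],[-35,-7,70],[-35,7,70],[35,7,70]]
SP=[[-59,-26,32],[-81,-26,32],[-81,2,32],[-59,2,32]]
BO=[[85,85,45],[85,-85,45],[-85,-85,45],[-85,85,45],[85,85,45]];C1=[[80,0,40],[-80,0,40]];C2=[[0,80,40],[0,-80,40]]
def ov(n,img,u,v,w,h,k):
    c=crop(img,u,v,w,h,k)
    for q,M in[(sx,SB),(sx,RB),(sx,SP),(bx,BO),(bx,C1),(bx,C2),((*pad[:2],0),np.c_[80*np.cos(th),80*np.sin(th),th*0+4])]:
        p=(proj(n,Tw(*q,np.array(M)/1e3))-[u,v]+.5)*k-.5
        cv2.polylines(c,[np.round(p).astype(int)],False,(0,0,255),1)
    return c
a=np.hstack([ov("top",t,270,165,65,75,4),ov("top",t,135,165,65,75,4)])
b=np.hstack([ov("side",s,228,140,65,60,4),ov("side",s,197,228,95,75,4)[:240,:260]])
b=np.hstack([b,np.zeros((240,max(0,a.shape[1]-b.shape[1]),3),np.uint8)])[:,:a.shape[1]]
cv2.imwrite("pics/o1.png",np.vstack([a,b]))
E
```

```text
sh [ 0.47459033 -0.22774209 -0.13237268] [ 0.66  0.37 -1.03  0.57  0.36 -0.9 ]
bath [ 0.46783069  0.23313656 -0.13345202] [-0.43 -0.09 -0.7   0.26 -0.75  0.63  0.19 -0.52  1.69 -0.32]
pad [ 0.494402   -0.23218662  0.004     ]
```

View pics/o1.png

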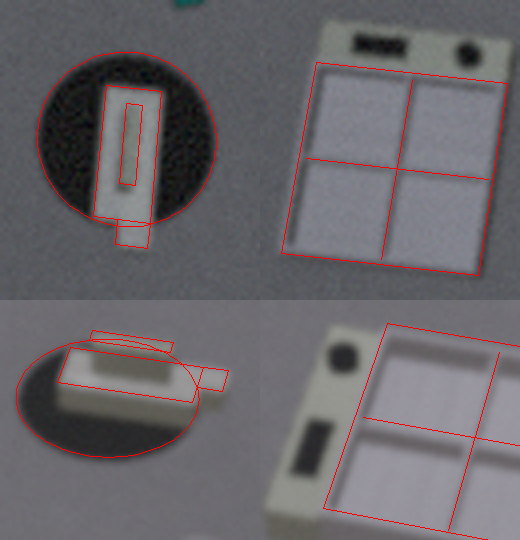

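Overlays match in both views: shaker at (0.475,-0.228), bath at (0.468,0.233), both with yaw ≈ -0.133, and the pad at (0.494,-0.232). Next is a helper that converts a target pose into row units.

```bash
cat >> h.py <<'E'
def tilt(yaw,a=0): # tool-down, tool x = -shaker x; a>0: spout down (deg)
    sh=Rn.from_euler("z",yaw)*Rn.from_euler("y",-np.radians(a))   # shaker attitude
    return sh*Rn.from_euler("xyz",[np.pi,0,np.pi])
def row(pos,R):
    s=ctrl.state(); T=Rn.from_euler("xyz",s["tcp_rot"])
    return np.round(np.r_[T.inv().apply(np.array(pos)-s["ee_pos"])/.3,(T.inv()*R).as_rotvec()/(np.pi/2)],4).tolist()
E
python3 - <<'E'
from h import *
print(row([.4746,-.2277,.13],tilt(-.1325)),row([.35,-.35,.2],tilt(-.1325)))
print(proj("top",tilt(0,0).as_matrix()*0).shape, tilt(0,25).inv().as_matrix().round(2)[:,0])
# spout z check: spout down?
print((Rn.from_euler("z",0)*Rn.from_euler("y",-.43)).apply([-.0685,0,0]))
E
```

```text
[-1.2618, 0.7793, 0.3109, 0.001, -0.0003, 0.2886] [-0.7391, 0.5238, 0.0773, 0.001, -0.0003, 0.2886]
(3, 2) [-0.91  0.    0.42]
[-0.06226415  0.         -0.02855565]
```

```bash
python3 -m inch '[[-0.06,0.04,0.01,0,0,0.03],[-0.15,0.09,0.02,0,0,0.07],[-0.25,0.15,0.03,0,0,0.12],[-0.36,0.22,0.05,0,0,0.17],[-0.47,0.29,0.07,0,0,0.22],[-0.58,0.36,0.09,0,0,0.26],[-0.69,0.43,0.11,0,0,0.289],[-0.8,0.49,0.13,0,0,0.289],[-0.9,0.56,0.15,0,0,0.289],[-0.97,0.6,0.17,0,0,0.289],[-1,0.62,0.18,0,0,0.289],[-1,0.62,0.18,0,0,0.289]]' 0
python3 -c "
from h import *
print(row([.4746,-.2277,.13],tilt(-.1325)))"
```

```text
time: 1.1
ee_pos: [0.4159, -0.2964, 0.1685]
tcp_rot: [3.141, -0.002, 3.011]
ft_force: [-1.1, -1.2, -0.3]
gripper_width: 0.0853
gripper_force: 0.0
[-0.1645, 0.2524, 0.1284, 0.0006, -0.0013, 0.0015]
```

```bash
python3 -m inch '[[-0.03,0.05,0.02,0,0,0],[-0.08,0.13,0.06,0,0,0],[-0.13,0.2,0.1,0,0,0],[-0.16,0.24,0.12,0,0,0],[-0.165,0.252,0.128,0,0,0],[-0.165,0.252,0.128,0,0,0],[-0.165,0.252,0.128,0,0,0]]' 0
python3 - <<'E'
from h import *
print(row([.4746,-.2277,.060],tilt(-.1325)))
a=np.hstack([crop(shot("top"),260,155,80,95,5),crop(shot("side"),215,110,80,95,5)])
cv2.imwrite("pics/g1.png",a)
E
```

```text
time: 1.68
ee_pos: [0.474, -0.2308, 0.1319]
tcp_rot: [-3.141, -0.0, 3.008]
ft_force: [0.8, -0.4, 0.1]
gripper_width: 0.0853
gripper_force: 0.0
[-0.0007, 0.0105, 0.2397, -0.0003, -0.0, -0.0007]
```

View pics/g1.png

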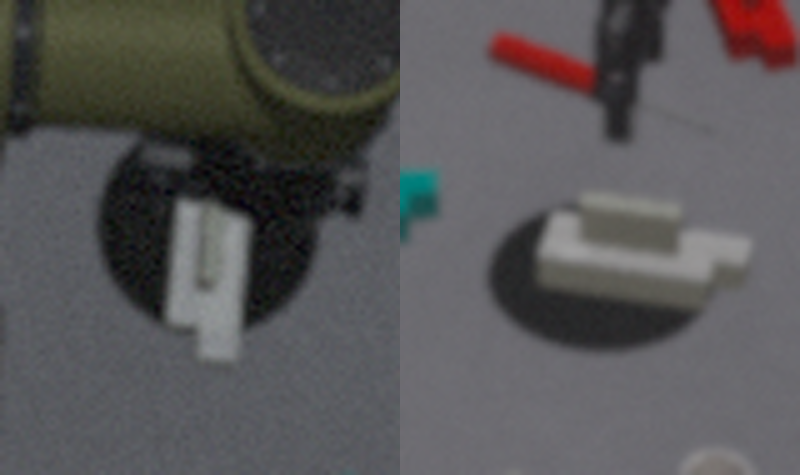

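The gripper hangs above the rib, which shows in the side crop at about (632,222), i.e. full-image (261.4,154). I'll check that against the model.

```bash
python3 - <<'E'
from h import *
s=np.load("sh.npy")
print(proj("side",Tw(*s,np.array([[0,7,52],[35,7,70],[-35,7,70],[35,7,32],[-35,7,32]])/1e3)), "img", [[261.4,154.2],[331-215+145,0]])
for a in [(583,192),(680,205),(583,236),(678,252)]: print(215+(a[0]-400+.5)/5-.5,110+(a[1]+.5)/5-.5)
print(proj("side",[.474,-.2308,.11]),"tip img",215+(618-400)/5,110+138/5)
E
```

```text
[[259.80544638 155.25228099]
 [249.83447812 149.67202351]
 [270.04102138 152.5929525 ]
 [249.77732456 158.30616438]
 [269.67807524 161.23843097]] img [[261.4, 154.2], [261, 0]]
251.2 148.0
270.6 150.6
251.2 156.8
270.2 160.0
[[260.80195781 139.95085217]] tip img 258.6 137.6
```

```bash
python3 -m inch '[[0,0.01,0.05,0,0,0],[0.01,0.01,0.1,0,0,0],[0.01,0.01,0.15,0,0,0],[0.01,0.01,0.2,0,0,0],[0.01,0.01,0.23,0,0,0],[0.01,0.01,0.235,0,0,0],[0.01,0.01,0.235,0,0,0],[0.01,0.01,0.235,0,0,0]]' 0
python3 -m inch '[[0,0,0,0,0,0],[0,0,0,0,0,0],[0,0,0,0,0,0],[0,0,0,0,0,0],[0,0,0,0,0,0],[0,0,0,0,0,0],[0,0,0,0,0,0],[0,0,0,0,0,0],[0,0,0,0,0,0],[0,0,0,0,0,0]]' 1
```

```text
time: 2.45
ee_pos: [0.4722, -0.227, 0.0621]
tcp_rot: [-3.141, 0.001, 3.008]
ft_force: [-0.1, 0.2, 0.3]
gripper_width: 0.0852
gripper_force: 0.0
time: 3.28
ee_pos: [0.4718, -0.2267, 0.0613]
tcp_rot: [-3.141, 0.0, 3.008]
ft_force: [-1.1, -1.6, 3.2]
gripper_width: 0.01
gripper_force: 58.8
```

```bash
python3 -m inch '[[0,0,-0.02,0,0,0],[0,0,-0.06,0,0,0],[0,0,-0.11,0,0,0],[0,0,-0.17,0,0,0],[0,0,-0.23,0,0,0],[0,0,-0.28,0,0,0],[0,0,-0.31,0,0,0],[0,0,-0.33,0,0,0],[0,0,-0.33,0,0,0],[0,0,-0.33,0,0,0]]'
python3 - <<'E'
from h import *
s=ctrl.state();b=np.load("bath.npy")
d=np.array([-.0685,-.012,.003-.0573])+[.0025,0,0]
for a in (26,):
  Rs=Rn.from_euler("z",b[2])*Rn.from_euler("y",-np.radians(a))
  for i,(u,v) in enumerate([(-41,41),(-41,-41),(41,41),(41,-41)]):
    P=Tw(*b,[[u/1e3,v/1e3,0]])[0]; t=P-Rs.apply(d); t[2]=.145; print(i,P.round(3),t.round(4),np.hypot(*t[:2]).round(3),row(t,tilt(b[2],0)))
print(Rs.apply([[-.081+.0025,-.012,-.0573],[-.0685,-.012,-.0543]]), Rn.from_euler("y",.45).apply([.0615,0,-.0573]))
cv2.imwrite("pics/l1.png",np.hstack([crop(shot("top"),240,150,100,75,4),crop(shot("side"),215,80,100,75,4)]))
E
```

```text
time: 4.12
ee_pos: [0.4716, -0.2263, 0.1593]
tcp_rot: [3.141, -0.001, 3.008]
ft_force: [0.6, -0.8, -4.6]
gripper_width: 0.0095
gripper_force: 58.6
0 [0.433 0.279 0.   ] [0.4694 0.2864 0.145 ] 0.55 [0.2339, 1.6928, 0.0491, 0.0004, -0.0006, 0.0002]
1 [0.422 0.198 0.   ] [0.4585 0.2051 0.145 ] 0.502 [0.2339, 1.4195, 0.0489, 0.0004, -0.0006, 0.0002]
2 [0.514 0.268 0.   ] [0.5507 0.2755 0.145 ] 0.616 [-0.0395, 1.6927, 0.0488, 0.0004, -0.0006, 0.0002]
3 [0.503 0.187 0.   ] [0.5398 0.1942 0.145 ] 0.574 [-0.0394, 1.4194, 0.0487, 0.0004, -0.0006, 0.0002]
[[-0.04662934 -0.00584767 -0.08591303]
 [-0.03902474 -0.00686859 -0.07883294]] [ 0.03045397  0.         -0.078346  ]
```

View pics/l1.png

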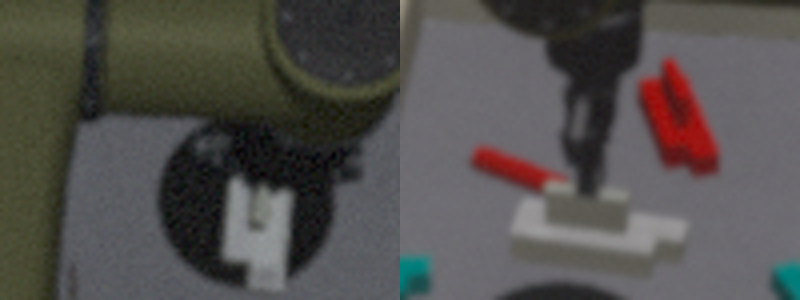

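The shaker is held level and centred: rib centre about (587,205) in the side crop, directly under the finger at (590,185). Next, carry it to pocket 3.

```bash
python3 -m inch '[[0,0.02,0,0,0,0],[0,0.06,0,0,0,0],[0,0.12,0,0,0,0],[0,0.19,0,0,0,0],[0,0.27,0,0,0,0],[0,0.35,0,0,0,0],[0,0.43,0,0,0,0],[0,0.51,0,0,0,0],[0,0.59,0,0,0,0],[0,0.65,0,0,0,0],[0,0.69,0,0,0,0],[0,0.71,0,0,0,0]]'
python3 -m inch '[[0,0.02,0,0,0,0],[0,0.06,0,0,0,0],[-0.01,0.12,0,0,0,0],[-0.01,0.19,0,0,0,0],[-0.02,0.27,0,0,0,0],[-0.02,0.35,0,0,0,0],[-0.03,0.43,0,0,0,0],[-0.03,0.51,0,0,0,0],[-0.04,0.59,0,0,0,0],[-0.04,0.65,0,0,0,0],[-0.04,0.69,0,0,0,0],[-0.04,0.71,0,0,0,0]]'
python3 -m inch '[[0,0,0.02,0,0,0],[0,0,0.04,0,0,0],[0,0,0.04,0,0,0],[0,0,0.04,0,0,0]]'
python3 - <<'E'
from h import *
print(row([.5398,.1942,.145],tilt(-.1335,0)),row([.5398,.1942,.145],tilt(-.1335,-26)))
cv2.imwrite("pics/b1.png",np.hstack([crop(shot("top"),100,140,130,110,3),crop(shot("side"),180,190,130,110,3)]))
E
```

```text
time: 5.22
ee_pos: [0.4999, -0.0135, 0.1597]
tcp_rot: [3.141, -0.0, 3.01]
ft_force: [0.4, -0.7, -2.1]
gripper_width: 0.01
gripper_force: 58.6
time: 6.22
ee_pos: [0.5402, 0.1953, 0.1596]
tcp_rot: [-3.141, -0.001, 3.009]
ft_force: [-0.5, 0.5, -2.3]
gripper_width: 0.0099
gripper_force: 58.7
time: 6.55
ee_pos: [0.5399, 0.193, 0.1473]
tcp_rot: [-3.141, -0.001, 3.007]
ft_force: [-0.0, -0.8, -2.3]
gripper_width: 0.0096
gripper_force: 58.8
[0.0009, 0.0039, 0.0078, -0.0006, -0.0006, -0.0004] [0.0009, 0.0039, 0.0078, -0.0004, 0.2883, -0.0006]
```

View pics/b1.png

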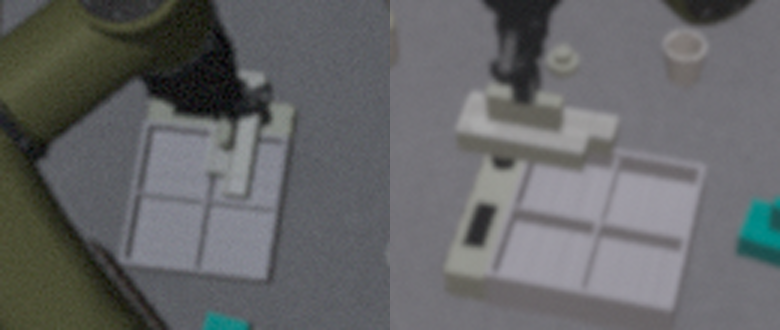

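Shaker held over the bath, spout near the +x,-y pocket (237,190 in the top crop); all pockets empty. Next, the first rock.

```bash
python3 -m inch '[[0,0,0,0,0.07,0],[0,0,0,0,0.14,0],[0,0,0,0,0.21,0],[0,0,0,0,0.27,0],[0,0,0,0,0.29,0],[0,0,0,0,0.29,0],[0,0,0,0,0.29,0],[0,0,0,0,0.29,0],[0,0,0,0,0.29,0],[0,0,0,0,0.29,0],[0,0,0,0,0.29,0],[0,0,0,0,0.29,0]]'
python3 -m inch '[[0,0,0,0,-0.07,0],[0,0,0,0,-0.14,0],[0,0,0,0,-0.21,0],[0,0,0,0,-0.28,0],[0,0,0,0,-0.35,0],[0,0,0,0,-0.42,0],[0,0,0,0,-0.49,0],[0,0,0,0,-0.56,0],[0,0,0,0,-0.58,0],[0,0,0,0,-0.58,0],[0,0,0,0,-0.58,0],[0,0,0,0,-0.58,0]]'
python3 -m inch '[[0,0,0,0,0,0],[0,0,0,0,0,0]]'
python3 -m inch '[[0,0,0,0,0.07,0],[0,0,0,0,0.14,0],[0,0,0,0,0.21,0],[0,0,0,0,0.28,0],[0,0,0,0,0.35,0],[0,0,0,0,0.42,0],[0,0,0,0,0.49,0],[0,0,0,0,0.56,0],[0,0,0,0,0.58,0],[0,0,0,0,0.58,0],[0,0,0,0,0.58,0]]'
cat >> h.py <<'E'
def beads(tag):
    b=np.load("bath.npy"); out={}
    for n in("top","side"):
        im=shot(n); cv2.imwrite(f"pics/{n}_{tag}.png",im)
        # rectify the floor plane (bead centre height) to 1 px = 0.5 mm, both now and at the start
        g=np.array([[-80,80],[80,80],[80,-80],[-80,-80]])/1e3
        p=proj(n,Tw(*b,np.c_[g,np.full(4,.0275)])).astype(np.float32)
        H=cv2.getPerspectiveTransform(p,np.float32([[0,320],[0,0],[320,0],[320,320]]))
        w=[cv2.GaussianBlur(cv2.warpPerspective(i,H,(320,320)),(0,0),4).astype(int) for i in(im,cv2.imread(f"pics/{n}0.png"))]
        d=np.abs(w[0]-w[1]).max(2)
        k,_,st,ce=cv2.connectedComponentsWithStats((d>14).astype(np.uint8))
        print(n,[(round(80-c[1]/2),round(80-c[0]/2),int(s[4]),int(s[2]),int(s[3])) for s,c in zip(st[1:],ce[1:]) if s[4]>80])
        out[n]=np.hstack([w[0],w[1]])
    cv2.imwrite(f"pics/rect_{tag}.png",np.vstack([out["top"],out["side"]])[::1])
E
python3 -c "
from h import *
beads('r1')
print(row([.5398,.1942,.145],tilt(-.1335,-26)))
print('p2',row([.5507,.2755,.145],tilt(-.1335,-26)))"
```

```text
time: 7.65
ee_pos: [0.54, 0.1944, 0.1486]
tcp_rot: [3.141, -0.455, 3.009]
ft_force: [-1.0, 0.3, -2.3]
gripper_width: 0.0099
gripper_force: 58.8
time: 8.65
ee_pos: [0.5406, 0.1946, 0.1493]
tcp_rot: [3.139, 0.455, 3.007]
ft_force: [1.2, 0.1, -2.1]
gripper_width: 0.0098
gripper_force: 58.8
time: 8.82
ee_pos: [0.5409, 0.1943, 0.1488]
tcp_rot: [3.14, 0.455, 3.007]
ft_force: [0.1, 0.8, -2.0]
gripper_width: 0.0102
gripper_force: 58.8
time: 9.73
ee_pos: [0.5415, 0.1937, 0.1467]
tcp_rot: [-3.141, -0.455, 3.006]
ft_force: [-0.9, -0.8, -2.5]
gripper_width: 0.0096
gripper_force: 58.9
top [(-25, 42, 37447, 220, 320), (52, 3, 3283, 52, 121), (71, -9, 895, 28, 40), (50, -22, 3627, 51, 120), (34, -31, 4865, 96, 158), (29, 12, 519, 23, 30)]
side [(73, -67, 838, 30, 36), (66, -40, 713, 32, 29)]
[-0.0027, -0.0003, 0.0124, 0.0002, 0.0005, 0.0004]
p2 [-0.0029, 0.2731, 0.0125, 0.0002, 0.0005, 0.0004][ WARN:0@1.180] global loadsave.cpp:1063 imwrite_ Unsupported depth image for selected encoder is fallbacked to CV_8U.
```

```bash
python3 - <<'E'
from h import *
t,s,r=[cv2.imread(f"pics/{n}_r1.png") for n in("top","side","rect")]
cv2.imwrite("pics/v1.png",np.hstack([crop(s,185,200,110,110,5),np.vstack([crop(t,130,160,84,92,3)[:275,:250],r[320:,:320][:250,:250]*1 if 0 else cv2.resize(r[320:,:320],(250,275))])]))
E
```

```text
(no output)
```

View pics/v1.png

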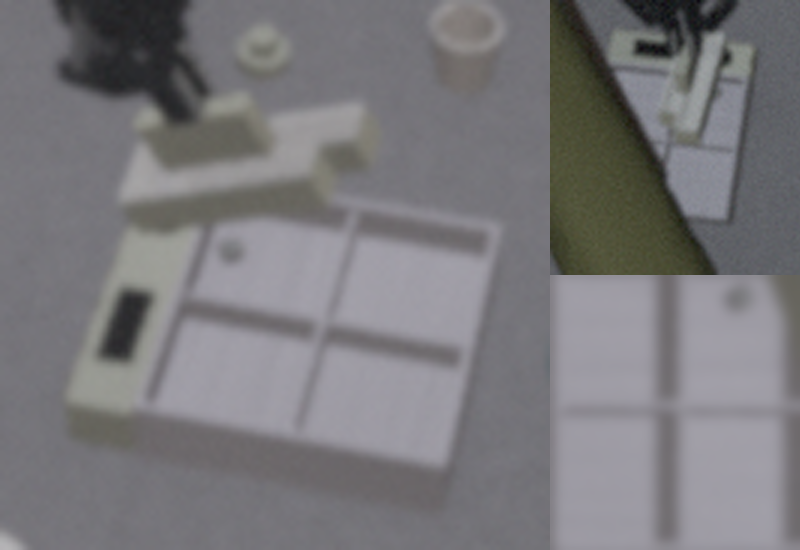

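One bead at (230,250) in the side crop, in pocket 3 and well detected; the others are empty. Next is pocket 2.

```bash
python3 -m inch '[[0,0.02,0,0,0,0],[0,0.06,0,0,0,0],[0,0.11,0,0,0,0],[0,0.16,0,0,0,0],[0,0.21,0,0,0,0],[0,0.25,0,0,0,0],[0,0.27,0,0,0,0],[0,0.27,0,0,0,0],[0,0.27,0,0,0,0]]'
python3 -m inch '[[0,0,0,0,-0.07,0],[0,0,0,0,-0.14,0],[0,0,0,0,-0.21,0],[0,0,0,0,-0.28,0],[0,0,0,0,-0.35,0],[0,0,0,0,-0.42,0],[0,0,0,0,-0.49,0],[0,0,0,0,-0.56,0],[0,0,0,0,-0.58,0],[0,0,0,0,-0.58,0],[0,0,0,0,-0.58,0],[0,0,0,0,-0.58,0]]'
python3 -m inch '[[0,0,0,0,0,0],[0,0,0,0,0,0]]'
python3 -m inch '[[0,0,0,0,0.07,0],[0,0,0,0,0.14,0],[0,0,0,0,0.21,0],[0,0,0,0,0.28,0],[0,0,0,0,0.35,0],[0,0,0,0,0.42,0],[0,0,0,0,0.49,0],[0,0,0,0,0.56,0],[0,0,0,0,0.58,0],[0,0,0,0,0.58,0],[0,0,0,0,0.58,0]]'
python3 -c "
from h import *
beads('r2')
for n,p in (('p2',[.5507,.2755,.145]),('p0',[.4694,.2864,.145])): print(n,row(p,tilt(-.1335,-26)))" 2>/dev/null
```

```text
time: 10.58
ee_pos: [0.5509, 0.2746, 0.1477]
tcp_rot: [-3.141, -0.456, 3.009]
ft_force: [-0.0, -0.3, -2.4]
gripper_width: 0.0101
gripper_force: 58.9
time: 11.58
ee_pos: [0.5516, 0.2744, 0.1494]
tcp_rot: [3.139, 0.455, 3.006]
ft_force: [0.4, 0.3, -1.4]
gripper_width: 0.0095
gripper_force: 58.9
time: 11.75
ee_pos: [0.5518, 0.2744, 0.1488]
tcp_rot: [3.14, 0.455, 3.006]
ft_force: [0.1, -1.2, -2.9]
gripper_width: 0.0099
gripper_force: 58.9
time: 12.67
ee_pos: [0.5523, 0.2739, 0.1468]
tcp_rot: [-3.141, -0.455, 3.006]
ft_force: [0.4, -0.2, -2.7]
gripper_width: 0.0098
gripper_force: 59.0
top [(72, 76, 630, 20, 37), (48, 67, 3838, 57, 125), (38, 53, 5269, 96, 157), (66, -44, 617, 28, 30), (-56, 62, 7916, 108, 139)]
side [(67, 16, 1810, 41, 62), (78, -4, 246, 39, 11), (71, -37, 2345, 73, 41), (69, 43, 689, 34, 27), (27, -27, 8069, 140, 128), (32, -71, 2075, 41, 93)]
p2 [-0.0032, 0.0029, 0.0125, 0.0003, 0.0005, 0.0005]
p0 [0.2427, 0.003, 0.1322, 0.0003, 0.0005, 0.0005]
```

```bash
python3 -m inch '[[0.02,0,0.01,0,0,0],[0.06,0,0.03,0,0,0],[0.11,0,0.06,0,0,0],[0.16,0,0.09,0,0,0],[0.2,0,0.11,0,0,0],[0.23,0,0.12,0,0,0],[0.24,0,0.125,0,0,0],[0.24,0,0.125,0,0,0],[0.24,0,0.125,0,0,0]]'
python3 -m inch '[[0,0,0,0,-0.07,0],[0,0,0,0,-0.14,0],[0,0,0,0,-0.21,0],[0,0,0,0,-0.28,0],[0,0,0,0,-0.35,0],[0,0,0,0,-0.42,0],[0,0,0,0,-0.49,0],[0,0,0,0,-0.56,0],[0,0,0,0,-0.58,0],[0,0,0,0,-0.58,0],[0,0,0,0,-0.58,0],[0,0,0,0,-0.58,0]]'
python3 -m inch '[[0,0,0,0,0,0],[0,0,0,0,0,0]]'
python3 -m inch '[[0,0,0,0,0.07,0],[0,0,0,0,0.14,0],[0,0,0,0,0.21,0],[0,0,0,0,0.28,0],[0,0,0,0,0.35,0],[0,0,0,0,0.42,0],[0,0,0,0,0.49,0],[0,0,0,0,0.56,0],[0,0,0,0,0.58,0],[0,0,0,0,0.58,0],[0,0,0,0,0.58,0]]'
python3 -c "
from h import *
beads('r3')
for n,p in (('p0',[.4694,.2864,.145]),('p1',[.4585,.2051,.145])): print(n,row(p,tilt(-.1335,-26)))" 2>/dev/null
```

```text
time: 13.52
ee_pos: [0.4707, 0.2853, 0.1467]
tcp_rot: [3.141, -0.454, 3.009]
ft_force: [-0.0, 0.0, -2.3]
gripper_width: 0.01
gripper_force: 59.0
time: 14.52
ee_pos: [0.4773, 0.2818, 0.1504]
tcp_rot: [3.139, 0.445, 3.015]
ft_force: [0.4, 0.3, -0.9]
gripper_width: 0.0097
gripper_force: 59.0
time: 14.68
ee_pos: [0.4772, 0.2815, 0.1497]
tcp_rot: [3.141, 0.445, 3.016]
ft_force: [-0.9, 0.5, -2.0]
gripper_width: 0.0098
gripper_force: 59.0
time: 15.6
ee_pos: [0.4778, 0.2809, 0.1479]
tcp_rot: [-3.139, -0.465, 3.015]
ft_force: [-1.0, -0.0, -1.1]
gripper_width: 0.0102
gripper_force: 59.0
top [(44, 66, 8527, 97, 202), (65, -44, 704, 30, 30), (53, 50, 340, 23, 27), (-22, 47, 8060, 103, 266), (-13, 59, 5015, 49, 200), (-41, 79, 546, 9, 83)]
side [(32, -46, 21099, 144, 208), (69, 43, 752, 34, 29), (41, 3, 3693, 53, 109), (-22, -7, 15947, 219, 273), (3, -72, 103, 12, 12), (0, -14, 93, 15, 9), (-8, 39, 752, 34, 29), (-50, -73, 2319, 29, 96)]
p0 [0.0172, 0.0134, 0.0253, -0.0032, -0.0058, 0.0058]
p1 [0.0196, -0.26, 0.0267, -0.0032, -0.0058, 0.0058]
```

Beads are now in pockets 3, 2 and 0. The last tilt hit the arm's inner reach limit, so for pocket 1 I'll swing the shaker round so that it tilts tangentially.

```bash
cat >> h.py <<'E'
def tcp_for(u,v,yaw,a=26,z=.147):
    b=np.load("bath.npy"); d=np.array([-.066,-.012,-.0543])
    t=Tw(*b,[[u,v,0]])[0]-(Rn.from_euler("z",yaw)*Rn.from_euler("y",-np.radians(a))).apply(d); t[2]=z; return t
E
python3 -c "
from h import *
y=np.radians(125);t=tcp_for(-.041,-.041,y)
print(t,ctrl.state()['q'].round(2)); m=(t+ctrl.state()['ee_pos'])/2
print(row(m,tilt((y-.1335)/2,-26)), row(t,tilt(y,-26)))"
```

```text
[0.39153848 0.2201672  0.147     ] [ 0.67  0.28  0.27 -0.34 -1.88 -2.41]
[0.1132, -0.1188, 0.0612, 0.3229, -0.0053, -0.655] [0.2263, -0.2375, 0.1223, 0.6491, -0.0033, -1.3159]
```

```bash
python3 -m inch '[[0.01,-0.01,0.01,0.03,0,-0.06],[0.02,-0.02,0.01,0.06,0,-0.12],[0.03,-0.04,0.02,0.09,0,-0.19],[0.05,-0.05,0.03,0.13,0,-0.26],[0.06,-0.06,0.03,0.16,0,-0.33],[0.07,-0.07,0.04,0.2,0,-0.4],[0.08,-0.09,0.04,0.23,0,-0.47],[0.09,-0.1,0.05,0.27,0,-0.54],[0.1,-0.11,0.06,0.3,0,-0.61],[0.113,-0.119,0.061,0.323,-0.005,-0.655],[0.113,-0.119,0.061,0.323,-0.005,-0.655],[0.113,-0.119,0.061,0.323,-0.005,-0.655]]'
python3 -c "
from h import *
y=np.radians(125);t=tcp_for(-.041,-.041,y)
print(t,ctrl.state()['q'].round(2)); print(row(t,tilt(y,-26)))"
```

```text
time: 16.7
ee_pos: [0.4332, 0.2514, 0.1491]
tcp_rot: [3.14, -0.452, -2.116]
ft_force: [-0.3, 0.3, -2.7]
gripper_width: 0.01
gripper_force: 59.0
[0.39153848 0.2201672  0.147     ] [ 0.95  0.16  0.    0.03 -1.86 -1.5 ]
[0.1418, 0.0647, 0.0768, 0.3229, 0.0012, -0.6618]
```

```bash
python3 -m inch '[[0.01,0.01,0.01,0.03,0,-0.06],[0.03,0.01,0.02,0.06,0,-0.12],[0.04,0.02,0.02,0.09,0,-0.19],[0.06,0.03,0.03,0.13,0,-0.26],[0.07,0.03,0.04,0.16,0,-0.33],[0.09,0.04,0.05,0.2,0,-0.4],[0.1,0.05,0.06,0.23,0,-0.47],[0.12,0.05,0.06,0.27,0,-0.54],[0.13,0.06,0.07,0.3,0,-0.61],[0.142,0.065,0.075,0.323,0,-0.66],[0.142,0.065,0.075,0.323,0,-0.66],[0.142,0.065,0.075,0.323,0,-0.66]]'
python3 -c "
from h import *
y=np.radians(125);t=tcp_for(-.041,-.041,y)
print(t,ctrl.state()['q'].round(2)); print(row(t,tilt(y,-26)),row(t,tilt(y,26)))"
```

```text
time: 17.7
ee_pos: [0.392, 0.2197, 0.1471]
tcp_rot: [-3.14, -0.451, -0.967]
ft_force: [0.4, 0.3, -2.2]
gripper_width: 0.0096
gripper_force: 59.0
[0.39153848 0.2201672  0.147     ] [ 1.26 -0.33 -0.57  0.35 -1.61 -0.69]
[-0.0023, 0.0004, -0.0007, 0.001, 0.0016, -0.0039] [-0.0023, 0.0004, -0.0007, -0.0008, -0.5762, -0.0041]
```

```bash
python3 -m inch '[[0,0,0,0,-0.07,0],[0,0,0,0,-0.14,0],[0,0,0,0,-0.21,0],[0,0,0,0,-0.26,0],[0,0,0,0,-0.26,0]]'
python3 -c "
from h import *
print(ctrl.state()['q'].round(2))"
```

```text
time: 18.12
ee_pos: [0.3939, 0.2191, 0.1485]
tcp_rot: [-3.14, -0.039, -0.971]
ft_force: [-0.0, -0.3, -1.5]
gripper_width: 0.01
gripper_force: 59.0
[ 0.99 -0.38 -0.43  0.04 -1.53 -0.39]
```

```bash
python3 -m inch '[[0,0,0,0,-0.07,0],[0,0,0,0,-0.14,0],[0,0,0,0,-0.21,0],[0,0,0,0,-0.28,0],[0,0,0,0,-0.32,0],[0,0,0,0,-0.32,0],[0,0,0,0,-0.32,0],[0,0,0,0,-0.32,0],[0,0,0,0,-0.32,0],[0,0,0,0,-0.32,0]]'
python3 -m inch '[[0,0,0,0,0.07,0],[0,0,0,0,0.14,0],[0,0,0,0,0.21,0],[0,0,0,0,0.28,0],[0,0,0,0,0.35,0],[0,0,0,0,0.42,0],[0,0,0,0,0.49,0],[0,0,0,0,0.56,0],[0,0,0,0,0.58,0],[0,0,0,0,0.58,0],[0,0,0,0,0.58,0]]'
python3 -c "
from h import *
beads('r4')
y=np.radians(125)
for n,p in (('p1',(-.041,-.041)),('p3',(.041,-.041))): print(n,row(tcp_for(*p,y),tilt(y,-26)))" 2>/dev/null
```

```text
time: 18.95
ee_pos: [0.3918, 0.2201, 0.1465]
tcp_rot: [3.14, 0.456, -0.962]
ft_force: [0.8, -0.6, -2.6]
gripper_width: 0.0101
gripper_force: 59.0
time: 19.87
ee_pos: [0.3917, 0.2204, 0.1462]
tcp_rot: [3.14, -0.451, -0.961]
ft_force: [-0.2, 0.8, -1.5]
gripper_width: 0.0097
gripper_force: 59.1
top [(69, 40, 1002, 34, 39), (66, -44, 900, 33, 34), (-24, -57, 7446, 112, 219), (-3, -39, 1830, 73, 61), (-9, 36, 1003, 34, 38), (-54, 31, 18171, 235, 119), (-37, 2, 741, 21, 55), (-58, -29, 1503, 99, 105)]
side [(70, 42, 1216, 43, 38), (67, -40, 1222, 42, 38), (-8, 39, 1185, 42, 36), (-57, -39, 5437, 139, 96), (-59, -72, 1573, 37, 63), (-77, -76, 197, 18, 14)]
p1 [-0.0025, 0.0017, -0.0009, 0.0011, 0.0022, -0.0024]
p3 [0.1635, -0.2001, 0.0794, 0.0011, 0.0022, -0.0024]
```

```bash
python3 -m inch '[[0.02,-0.02,0.01,0,0,0],[0.04,-0.05,0.02,0,0,0],[0.07,-0.09,0.03,0,0,0],[0.1,-0.13,0.05,0,0,0],[0.13,-0.16,0.06,0,0,0],[0.15,-0.19,0.07,0,0,0],[0.16,-0.2,0.078,0,0,0],[0.16,-0.2,0.078,0,0,0],[0.16,-0.2,0.078,0,0,0]]'
python3 -c "
from h import *
beads('r5')
y=np.radians(125)
for n,p in (('p1',(-.041,-.041)),('p3',(.041,-.041))): print(n,row(tcp_for(*p,y),tilt(y,-26)))" 2>/dev/null
```

```text
time: 20.72
ee_pos: [0.472, 0.2095, 0.1462]
tcp_rot: [3.14, -0.453, -0.964]
ft_force: [-0.4, -0.2, -2.0]
gripper_width: 0.01
gripper_force: 59.1
top [(74, -35, 1186, 67, 32), (30, -45, 7116, 159, 215), (69, 40, 958, 34, 35), (14, 35, 33166, 234, 245), (51, 2, 839, 24, 53), (23, -25, 2604, 120, 161), (-56, -25, 836, 32, 35)]
side [(69, 43, 1094, 41, 36), (66, -40, 1113, 40, 35), (13, -41, 5229, 119, 157), (27, -72, 1822, 40, 68), (8, -77, 155, 12, 17), (-6, -65, 2371, 84, 59), (-8, 39, 1088, 40, 34), (-55, -22, 1173, 43, 35)]
p1 [-0.1613, 0.2, -0.0808, 0.0016, 0.0004, -0.0015]
p3 [0.0047, -0.0016, -0.0002, 0.0016, 0.0004, -0.0015]
```

All four pockets now have one bead, with two left. Next, rock once here over pocket 3.

```bash
python3 -m inch '[[0,0,0,0,-0.07,0],[0,0,0,0,-0.14,0],[0,0,0,0,-0.21,0],[0,0,0,0,-0.28,0],[0,0,0,0,-0.35,0],[0,0,0,0,-0.42,0],[0,0,0,0,-0.49,0],[0,0,0,0,-0.56,0],[0,0,0,0,-0.58,0],[0,0,0,0,-0.58,0],[0,0,0,0,-0.58,0],[0,0,0,0,-0.58,0]]'
python3 -m inch '[[0,0,0,0,0,0],[0,0,0,0,0,0]]'
python3 -m inch '[[0,0,0,0,0.07,0],[0,0,0,0,0.14,0],[0,0,0,0,0.21,0],[0,0,0,0,0.28,0],[0,0,0,0,0.35,0],[0,0,0,0,0.42,0],[0,0,0,0,0.49,0],[0,0,0,0,0.56,0],[0,0,0,0,0.58,0],[0,0,0,0,0.58,0],[0,0,0,0,0.58,0]]'
python3 -m inch '[[-0.02,0.02,-0.01,0,0,0],[-0.04,0.05,-0.02,0,0,0],[-0.07,0.09,-0.03,0,0,0],[-0.1,0.13,-0.05,0,0,0],[-0.13,0.16,-0.06,0,0,0],[-0.15,0.19,-0.07,0,0,0],[-0.16,0.2,-0.08,0,0,0],[-0.16,0.2,-0.08,0,0,0],[-0.16,0.2,-0.08,0,0,0]]'
python3 -c "
from h import *
beads('r6')
y=np.radians(125)
for n,p in (('p1',(-.041,-.041)),('p3',(.041,-.041))): print(n,row(tcp_for(*p,y),tilt(y,-26)))" 2>/dev/null
```

```text
time: 21.82
ee_pos: [0.4716, 0.2102, 0.1465]
tcp_rot: [3.14, 0.456, -0.963]
ft_force: [0.1, -0.3, -1.5]
gripper_width: 0.0096
gripper_force: 59.1
time: 21.98
ee_pos: [0.4714, 0.2108, 0.1467]
tcp_rot: [3.141, 0.457, -0.961]
ft_force: [-0.9, 1.2, -1.8]
gripper_width: 0.0096
gripper_force: 59.1
time: 22.9
ee_pos: [0.4714, 0.2107, 0.1461]
tcp_rot: [3.14, -0.451, -0.961]
ft_force: [0.5, -0.7, -1.5]
gripper_width: 0.01
gripper_force: 59.1
time: 23.65
ee_pos: [0.3922, 0.22, 0.1475]
tcp_rot: [3.142, -0.452, -0.963]
ft_force: [-0.0, -0.7, -3.1]
gripper_width: 0.0102
gripper_force: 59.1
top [(69, 40, 1045, 35, 39), (65, -44, 934, 35, 35), (21, -20, 847, 34, 33), (-24, -57, 7512, 112, 219), (-3, -39, 1817, 73, 59), (-9, 36, 1024, 35, 37), (-54, 32, 18471, 234, 119), (-38, 2, 733, 20, 53), (-60, -27, 1497, 99, 96)]
side [(69, 42, 1193, 43, 38), (66, -40, 1223, 43, 38), (22, -17, 1267, 46, 35), (-8, 39, 1183, 42, 36), (-57, -39, 5379, 139, 96), (-64, -69, 2112, 74, 77), (-77, -77, 149, 14, 14)]
p1 [-0.0028, 0.0013, -0.0011, 0.0018, 0.0005, -0.002]
p3 [0.1631, -0.2005, 0.0794, 0.0018, 0.0005, -0.002]
```

Five beads are out: two in pocket 3 and one in each other pocket. The last one goes over pocket 1.

```bash
python3 -m inch '[[0,0,0,0,-0.07,0],[0,0,0,0,-0.14,0],[0,0,0,0,-0.21,0],[0,0,0,0,-0.28,0],[0,0,0,0,-0.35,0],[0,0,0,0,-0.42,0],[0,0,0,0,-0.49,0],[0,0,0,0,-0.56,0],[0,0,0,0,-0.58,0],[0,0,0,0,-0.58,0],[0,0,0,0,-0.58,0],[0,0,0,0,-0.58,0]]'
python3 -m inch '[[0,0,0,0,0,0],[0,0,0,0,0,0]]'
python3 -m inch '[[0,0,0,0,0.07,0],[0,0,0,0,0.14,0],[0,0,0,0,0.21,0],[0,0,0,0,0.28,0],[0,0,0,0,0.35,0],[0,0,0,0,0.42,0],[0,0,0,0,0.49,0],[0,0,0,0,0.56,0],[0,0,0,0,0.58,0],[0,0,0,0,0.58,0],[0,0,0,0,0.58,0]]'
python3 -m inch '[[0.02,-0.02,0.01,0,0,0],[0.04,-0.05,0.02,0,0,0],[0.07,-0.09,0.03,0,0,0],[0.1,-0.13,0.05,0,0,0],[0.13,-0.16,0.06,0,0,0],[0.15,-0.19,0.07,0,0,0],[0.16,-0.2,0.078,0,0,0],[0.16,-0.2,0.078,0,0,0],[0.16,-0.2,0.078,0,0,0]]'
python3 -c "
from h import *
beads('r7')
y=np.radians(125)
t=tcp_for(.041,-.041,y); t[2]=.16; print(row(t,tilt((y-.1335)/2,0)))" 2>/dev/null
```

```text
time: 24.75
ee_pos: [0.3923, 0.2195, 0.1467]
tcp_rot: [3.14, 0.456, -0.964]
ft_force: [-0.4, 0.7, -2.0]
gripper_width: 0.01
gripper_force: 59.1
time: 24.92
ee_pos: [0.3917, 0.2203, 0.1471]
tcp_rot: [3.141, 0.457, -0.962]
ft_force: [-0.4, 0.8, -1.9]
gripper_width: 0.0098
gripper_force: 59.1
time: 25.83
ee_pos: [0.3915, 0.2205, 0.1467]
tcp_rot: [3.14, -0.451, -0.961]
ft_force: [0.4, 0.2, -2.5]
gripper_width: 0.0096
gripper_force: 59.1
time: 26.58
ee_pos: [0.4719, 0.2097, 0.1468]
tcp_rot: [3.14, -0.453, -0.964]
ft_force: [-0.2, 0.2, -1.3]
gripper_width: 0.0096
gripper_force: 59.1
top [(73, -34, 1309, 69, 34), (17, 22, 40114, 320, 259), (69, 40, 914, 34, 36), (52, 2, 825, 24, 54), (22, -24, 2648, 121, 159), (-52, -29, 1797, 56, 51)]
side [(69, 42, 1096, 41, 35), (66, -40, 1117, 40, 37), (15, -37, 6170, 134, 156), (7, -65, 5167, 90, 144), (8, -77, 152, 11, 17), (-8, 39, 1081, 40, 34), (-52, -26, 2255, 68, 52)]
[0.0236, -0.0015, -0.0371, -0.1657, -0.2559, 0.7218]
```

The pocket 1 blob has doubled (two beads touching), so all six are out as 1-2-1-2. Next, level, lift and carry the shaker back.

```bash
python3 -m inch '[[0.01,0,-0.02,0,-0.07,0],[0.01,0,-0.03,0,-0.14,0],[0.02,0,-0.04,0,-0.21,0],[0.02,0,-0.05,0,-0.27,0],[0.02,0,-0.05,0,-0.29,0],[0.02,0,-0.05,0,-0.29,0],[0.02,0,-0.05,0,-0.29,0]]'
python3 -c "
from h import *
y=np.radians(125)
beads('r8')
print(ctrl.state()['q'].round(2));print(row([.4958,-.2342,.165],tilt(y,0)))" 2>/dev/null
```

```text
time: 27.27
ee_pos: [0.4711, 0.2108, 0.1631]
tcp_rot: [3.14, 0.001, -0.964]
ft_force: [-0.9, -0.5, -2.0]
gripper_width: 0.01
gripper_force: 59.1
top [(35, 22, 31600, 291, 242), (71, -32, 1886, 75, 48), (71, -56, 922, 41, 38), (59, -1, 326, 13, 39), (41, -37, 1423, 71, 66), (-6, 39, 4361, 123, 70), (-52, -29, 1678, 54, 51)]
side [(69, 43, 842, 36, 31), (66, -40, 835, 35, 31), (-5, -49, 7695, 108, 169), (-1, -70, 4524, 64, 153), (22, -17, 886, 38, 31), (-8, 39, 836, 35, 31), (-52, -25, 1844, 62, 48)]
[ 0.81 -0.18 -0.24 -0.   -1.52 -0.2 ]
[1.2664, 0.7801, -0.0076, 0.0016, 0.0004, -0.0014]
```

```bash
python3 -m inch '[[0.02,0.01,0,0,0,0],[0.06,0.04,0,0,0,0],[0.12,0.07,0,0,0,0],[0.18,0.11,0,0,0,0],[0.25,0.15,0,0,0,0],[0.32,0.2,0,0,0,0],[0.39,0.24,0,0,0,0],[0.46,0.28,0,0,0,0],[0.52,0.32,0,0,0,0],[0.57,0.35,0,0,0,0],[0.61,0.38,0,0,0,0],[0.63,0.39,0,0,0,0]]'
python3 -m inch '[[0.02,0.01,0,0,0,0],[0.06,0.04,0,0,0,0],[0.12,0.07,0,0,0,0],[0.18,0.11,0,0,0,0],[0.25,0.15,0,0,0,0],[0.32,0.2,0,0,0,0],[0.39,0.24,0,0,0,0],[0.46,0.28,0,0,0,0],[0.52,0.32,0,0,0,0],[0.57,0.35,0,0,0,0],[0.61,0.38,0,0,0,0],[0.63,0.39,0,0,0,0]]'
python3 -m inch '[[0,0,0,0,0,0],[0,0,0,0,0,0],[0,0,0,0,0,0]]'
python3 -c "
from h import *
print(row([.4958,-.2342,.064],tilt(np.radians(125),0)))
cv2.imwrite('pics/p1.png',np.hstack([crop(shot('top'),240,150,100,75,4),crop(shot('side'),215,80,100,75,4)]))"
```

```text
time: 28.37
ee_pos: [0.4823, -0.0129, 0.1627]
tcp_rot: [3.139, 0.001, -0.964]
ft_force: [-0.1, 0.0, -2.2]
gripper_width: 0.0098
gripper_force: 59.1
time: 29.37
ee_pos: [0.4945, -0.2341, 0.1621]
tcp_rot: [3.139, 0.002, -0.964]
ft_force: [-0.8, 1.1, -2.1]
gripper_width: 0.0097
gripper_force: 59.1
time: 29.62
ee_pos: [0.4949, -0.232, 0.1624]
tcp_rot: [3.14, 0.002, -0.962]
ft_force: [-0.2, 0.2, -2.0]
gripper_width: 0.0098
gripper_force: 59.1
[0.0085, 0.0013, 0.3279, 0.0008, 0.0014, -0.0016]
```

View pics/p1.png

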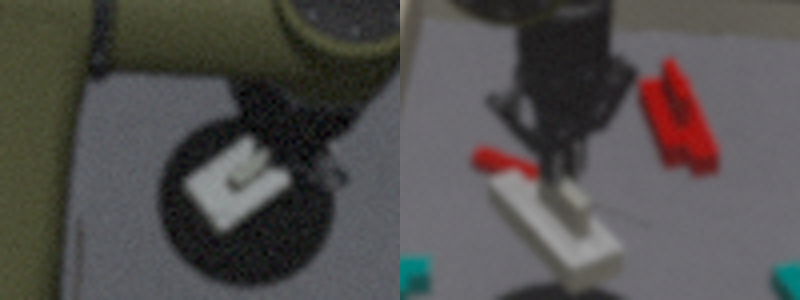

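The shaker is level over the pad, with the driver handle and shaft behind it in the side view (505,160)–(650,225). I'll check how far the driver is before lowering.

```bash
python3 -c "
from h import *
print(unproj('side',[[278,136],[258,128],[238,120]],.007),unproj('top',[[365,180]],.01))
print(Tw(.496,-.232,np.radians(125),np.array([[-81,-26,0],[-81,2,0],[-59,23,0]])/1e3))"
```

```text
[[ 0.41964009 -0.39564459  0.007     ]
 [ 0.49771074 -0.43867432  0.007     ]
 [ 0.5789003  -0.48349056  0.007     ]] [[ 0.55932263 -0.46412088  0.01      ]]
[[ 0.56375764 -0.28343833  0.        ]
 [ 0.54082139 -0.29949847  0.        ]
 [ 0.51100051 -0.29352223  0.        ]]
```

```bash
python3 -m inch '[[0,0,0.02,0,0,0],[0.01,0,0.06,0,0,0],[0.01,0,0.11,0,0,0],[0.01,0,0.16,0,0,0],[0.01,0,0.21,0,0,0],[0.01,0,0.25,0,0,0],[0.01,0,0.28,0,0,0],[0.01,0,0.3,0,0,0],[0.01,0,0.315,0,0,0],[0.01,0,0.325,0,0,0],[0.01,0,0.325,0,0,0],[0.01,0,0.325,0,0,0]]'
python3 -m inch '[[0,0,0.003,0,0,0],[0,0,0.006,0,0,0],[0,0,0.009,0,0,0],[0,0,0.009,0,0,0],[0,0,0.009,0,0,0],[0,0,0.009,0,0,0]]'
```

```text
time: 30.72
ee_pos: [0.4966, -0.2353, 0.0655]
tcp_rot: [3.141, 0.001, -0.963]
ft_force: [-0.3, 1.0, -1.5]
gripper_width: 0.0098
gripper_force: 59.1
time: 31.22
ee_pos: [0.4963, -0.2352, 0.0623]
tcp_rot: [3.14, 0.002, -0.963]
ft_force: [0.7, 0.3, -1.2]
gripper_width: 0.0102
gripper_force: 59.1
```

```bash
python3 -m inch '[[0,0,0.003,0,0,0],[0,0,0.005,0,0,0],[0,0,0.005,0,0,0],[0,0,0.005,0,0,0],[0,0,0.005,0,0,0]]'
```

```text
time: 31.63
ee_pos: [0.4964, -0.2352, 0.0613]
tcp_rot: [3.14, 0.002, -0.963]
ft_force: [-1.6, 0.7, 2.5]
gripper_width: 0.0095
gripper_force: 60.4
```

Contact, with force z rising to +2.5 N. Release and retreat.

```bash
python3 -m inch '[[0,0,0,0,0,0],[0,0,0,0,0,0],[0,0,0,0,0,0],[0,0,0,0,0,0],[0,0,0,0,0,0],[0,0,0,0,0,0],[0,0,0,0,0,0],[0,0,0,0,0,0]]' 0
python3 -m inch '[[0,0,-0.03,0,0,0],[0,0,-0.08,0,0,0],[0,0,-0.14,0,0,0],[0,0,-0.2,0,0,0],[0,0,-0.27,0,0,0],[0,0,-0.34,0,0,0],[0,0,-0.41,0,0,0],[0,0,-0.47,0,0,0],[0,0,-0.5,0,0,0],[0,0,-0.5,0,0,0]]'
python3 - <<'E' 2>/dev/null
from h import *
beads('end')
t,s=[cv2.imread(f"pics/{n}_end.png") for n in("top","side")]
def ov(n,img,u,v,w,h,k):
    c=crop(img,u,v,w,h,k); th=np.linspace(0,6.28,60); pad=np.load("pad.npy")
    for r in(80,30):
        p=(proj(n,np.c_[pad[0]+r/1e3*np.cos(th),pad[1]+r/1e3*np.sin(th),th*0+.004])-[u,v]+.5)*k-.5
        cv2.polylines(c,[p.round().astype(int)],True,(0,0,255),1)
    return c
cv2.imwrite("pics/e.png",np.vstack([np.hstack([ov("top",t,250,155,90,70,4),ov("side",s,220,135,100,70,4)]),np.hstack([crop(t,130,160,90,80,4),crop(s,190,225,100,80,4)])])[:600])
E
```

```text
time: 32.3
ee_pos: [0.4963, -0.2352, 0.0608]
tcp_rot: [3.14, 0.002, -0.963]
ft_force: [0.5, 0.3, -0.7]
gripper_width: 0.0857
gripper_force: 0.0
time: 33.13
ee_pos: [0.4975, -0.2357, 0.2138]
tcp_rot: [-3.14, -0.002, -0.963]
ft_force: [-0.7, -0.3, 0.2]
gripper_width: 0.0854
gripper_force: 0.0
top [(69, 40, 867, 32, 35), (66, -44, 818, 32, 33), (21, -20, 753, 32, 30), (-9, 36, 886, 31, 36), (-52, -29, 1743, 56, 50)]
side [(70, 42, 1468, 48, 41), (66, -40, 1445, 47, 41), (22, -17, 1490, 50, 39), (-8, 39, 1381, 47, 38), (-52, -26, 2696, 73, 57)]
```

View pics/e.png

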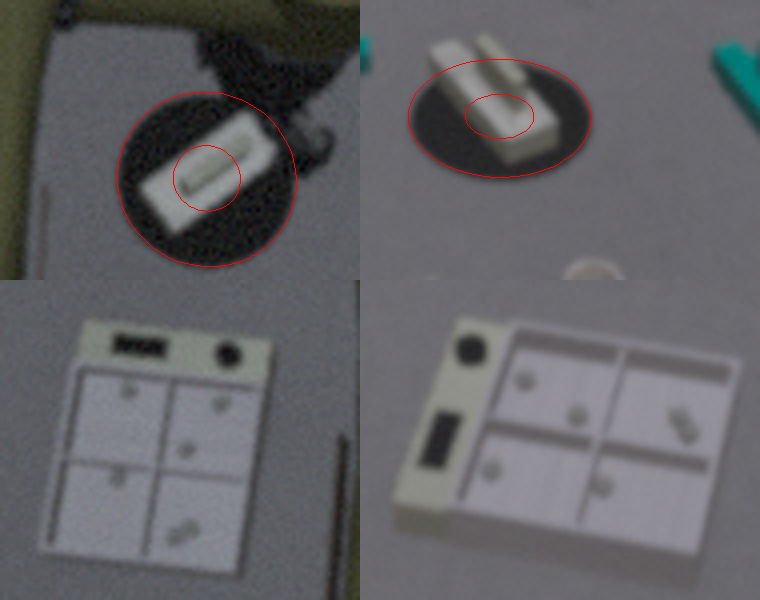

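All six beads are in the pockets (two in pocket 3, two touching in pocket 1, one each in the others). The shaker lies flat on the pad, body centre about (210,172) against pad centre (207,178) in the top crop, under 10 mm off.

```bash
python3 -c "
from workcell import ctrl
print(ctrl.job_done())"
```

```text
the job is handed in; nothing more can be done
None
```

I handed the job in at about 33 s: all six beads lie in the bath's pockets (1, 2, 1, 2) and the empty shaker stands flat on its pad, under 10 mm off centre by the final pictures, though the judge returned no verdict.

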